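Square up the sample stage's corner fence

ROBOT

A 6-joint arm with a two-finger parallel gripper is mounted at the origin on the work surface. World frame = base frame: x ahead of the robot, y to its left, z up, the work surface at z = 0. Lengths are in m, angles in rad, forces in N, time in s.
With the tool pointing down it reaches from about 0.35 to 0.975 m from the base axis. Payload 4.9 kg.
Tool frame: the origin (TCP) lies at the very end of the fingers, on their centre line; the grasp point (between the pads) lies 19 mm behind it; x points along the fingers, y is the direction in which the jaws open and shut, and the axes are right-handed (so a half turn about x gives the same grasp; the last joint's range is limited). The gripper opens to 85 mm and grips with 20 to 120 N. Pads are 22 mm wide; open, the fingers measure 114 mm over their backs; the gripper's body (76 mm by 85 mm) begins 54 mm behind the grasp point. The pads swing forward as they close: fully open they stand 13 mm farther back than shut.
Start: joints at [1.067, 0.053, 1.613, -0, 1.476, -0.119], TCP at [0.235, 0.579, 0.231] pointing down, gripper open.
Joint ranges: [-3.01, 3.01], [-1.01, 2.22], [0.06, 2.58], [-1.02, 4.17], [0.09, 2.62], [-3.14, 3.14]. Speed limits (rad/s): [2.57, 2.57, 3.14, 3.14, 3.14, 3.14].

INTERFACE

Orientations are given as a rotation vector (axis times angle).
In Python, from station import ctrl, get_image, calibration, finish_job, search_frame, cut_out, mark_of gives the robot as it stands. The module is installed in compiled form; this text tells all that it offers.
- The arm moves only by the tool arm_command, never from a script. Its argument "plan" is a list that holds one entry, the list of rows, each a list of 7 numbers: the shift along the tool's x, y, z in m, then the turn, a rotation vector about the tool's x, y, z in degrees, then the finger opening in m, from 0 to 0.0854. A call has 1 to 20 rows; each row shifts and turns the pose as measured when the row begins, along the tool's axes as they then stand; what a row does not reach is not made up. A row lasts 1/12 s, in which the tool goes at most 41.7 mm and 7.16 degrees, less where a joint would pass 70% of its speed; a pose out of reach is approached as far as the arm can. A call with a gripper value outside its range is refused whole. The fingers move at their own pace and stop on an object; "squeeze" is the grip in N (left out, the last holds). Time passes only in rows, so rows that do not move let the fingers close. It gives the time, the measured TCP pose, the force and the opening at its end, in the units of the state.
- ctrl.get_obs(): the state, without advancing time (a new reading comes with each control period).
- get_image(name): name is "scene" or "top" or "wrist"; returns the picture (384x512x3 uint8, red, green, blue); there is no depth.
- calibration(name): a dict with "fx", "fy", "cx", "cy" (pixels), "k1" (the pictures are not rectified: a ray, as slopes to the right and down, at radius r is drawn at 1 + k1 r^2 times it, then the intrinsics apply), "cam_to_world" (4x4, takes a point from camera to world coordinates); the wrist camera has in their place "hand_eye" (4x4, takes a point from camera to tool coordinates, whose origin is the TCP and whose axes are the tool frame's). Camera axes: x right, y down, z forward; pixel columns grow to the right and rows downward; lengths in m; the calibration is good to about 2 mm. A picture is of the moment at which its call begins: read the wrist's pose just before it. calibration takes no time and is no camera call.
- finish_job(): hands the job in, once; it reports no verdict.
Trained networks look in the newest picture that a camera, given by its name, has taken for a name from the list of things; names that differ only in an ending like _2 or _b are one class to them, and where a whole thing is asked for, a point or a joint stands for the part that bears it (a point fixed in the world has none). Each returns a list of dicts, best first, with "conf" (0 to 1); they miss things now and then, are a little off and sometimes report something else, mostly with a low value. They report only what shows in the picture. A call takes as long as a camera call. They do not tell look-alikes from the thing itself.
- search_frame(camera, thing): "at" ([x, y, z] in m, in the coordinates of the camera as it stood for that picture, good to about 4 mm: the middle of the surface that is visible of it).
- cut_out(camera, thing): "mask" (384x512 bool, what is visible of it).
- mark_of(camera, thing): "at" ([x, y, z] in m, in the coordinates of the camera as it stood for that picture, good to about 4 mm: a listed point, or the origin of a listed thing).
The state is a dict: "t": time; "q": joint angles; "dq": joint speeds; "effort": joint torques, N m; "tool_pos": TCP position; "tool_rot": TCP orientation; "contact_force": force on the tool from outside, world axes, zero at the start; "wrist_torque": the same for the moment, N m; "opening": finger opening in m.
Only numpy, scipy, OpenCV 4.12 (cv2) and the standard library are available. Lean on these libraries where they do the work, as an engineer would, in place of code of your own. Each camera call takes 0.05 s, during which the arm holds its last target. There are 200 camera calls.

TASK

The swinging fence of the steel sample stage has drifted in from its stop. Take the steel square from its tray by its wooden handle and press it gently into the fence corner until that fence is back on its stop, then hold it flush against both fences at once for two seconds (a few newtons each, never over 15). Then lay it gently flat in its tray and let go; touch the fences only with the square and leave the pot, jar and wood tile alone.

Things in the scene. Friction and masses are not known exactly. Their poses are not given: they have to be found in the camera images.
- stage: Fixed sample stage: dark steel plate 210 x 210 x 12 mm on the bench. Origin at the centre of its underside, z up; plate top at z = 12 mm. Two ground steel fences, 22 mm tall, 12 mm thick, stand along its +x edge (swinging fence, inner face at x = +85 mm when closed) and +y edge (clamped fence, inner face at y = 71 to 89 mm) and make one inside corner.
- fence_corner (a point): Reference corner point on the top face of the stage plate, at (85, 85, 12) mm in the stage frame, axes as the stage's: on the closed swinging fence's face, and within 14 mm of the true inside corner along y. The fences run from the corner to the stage's -x (clamped fence) and -y (swinging fence).
- fixed_fence: Clamped fence: steel bar 162 x 12 x 22 mm along the stage's x (ends 3 mm short of the corner), inner face towards -y. This pose is that of its two fixed feet (origin at fence_corner, axes as the stage's), not of the bar: the bar's inner face stands anywhere from y = -14 to +4 mm here, always parallel to x; its place is not reported: see it or feel for it. It does not give under the work.
- swing_fence (a joint): Angle of the swinging fence (rad): a steel bar 140 mm long, 12 thick, 22 tall, pivoted at (91, 85) mm of the stage frame, running along the stage's -y when closed. 0 = on its hard stop, square to the clamped fence; positive = free end leans in to the stage's -x (starts 0.05 to 0.11). Dry pivot friction 0.25 N m (about 3 N at 85 mm), no spring: it stays where left.
- square: Steel L square, 0.3 to 0.5 kg, with upright dark wooden handle on a web. Origin on its underside, below the handle. Legs 14 mm thick, 18 mm tall; outside faces x = +27 mm (leg along y, to y = -63) and y = +27 mm (leg along x, to x = -63); heel, relieved 6 mm, at (27, 27). Handle: 34 mm long in x, 12 mm thick in y (grip across this, 48 mm up, so fingertips clear legs and fences), z 18 to 68 mm.
- square_heel (a point): The square's outside corner point (heel) on its underside, (27, 27, 0) mm in the square's frame, same axes. Pressed home, the square's axes agree with the stage's and this point is at x = 85 mm of the stage frame and on the clamped fence's face. Ground steel on steel or plate: friction about 0.2.
- tray: Fixed grey plastic tray 180 x 180 mm outside, 4 mm walls 16 mm tall, floor 4 mm thick (inner floor at z = 4 mm). Origin at the centre of its underside. The square starts in it and goes back in it.
- sample_pot: Bystander: white lidded pot, 36 mm across, 34 mm tall, between stage and tray. Origin at the centre of its underside.
- reagent_bottle: Bystander: amber jar, 52 mm across, 100 mm tall, beyond the work. Origin at the centre of its underside.
- wood_sample: Bystander: brown wood tile, 100 x 70 x 12 mm, beyond the work. Origin at the centre of its underside.
- swing_fence_end (a point): Free end of the swinging fence's inner (working) face, on the plate's top, at (85, -55, 12) mm of the stage frame when closed; its own axes turn with the fence (agree with the stage's when closed).
There are look-alikes about, which are no part of the job. Of the things that look like the square, the middle-sized one is meant.

How it is judged:
By the outcome, as a careful person would: the job done as asked, in the order asked, and still so for the second after the job is handed in, with the robot touching nothing.
It also fails if it takes over 69 s, if anything falls off the work surface, if the arm or the gripper's body presses on something with over 40 N, if the wrist force passes 120 N, or if a joint passes its speed limit or range.

## Working session

There is one attempt and no reset: what is moved stays moved. The work goes in short steps, Python scripts to look and compute and a tool call to move; the robot and the scene stay as the last step left them, time stands still between calls to the robot, and variables do not carry over. Pictures are saved under pics/ and viewed, about 8 in all and at most 12, crops included, and the job is handed in when it is done.

Besides the shell and the picture viewer there is one more tool, called after "Request:" in YAML: its name, and indented under it one key for each argument. arm_command: Moves the arm, as the interface text tells. Its arguments: {"type":"object","properties":{"plan":{"type":"array","items":{"type":"array","items":{"type":"array","items":{"type":"number"}}}},"squeeze":{"type":"number"}},"required":["plan"]}

```bash
mkdir -p pics
cat > h.py <<'E'
import numpy as np, cv2
from scipy.spatial.transform import Rotation as R
from station import ctrl, get_image, calibration, finish_job, search_frame, cut_out, mark_of
def T_tool():
    o=ctrl.get_obs(); T=np.eye(4); T[:3,:3]=R.from_rotvec(o['tool_rot']).as_matrix(); T[:3,3]=o['tool_pos']; return T
def camT(n,T=None):
    c=calibration(n)
    return np.array(c['cam_to_world']) if n!='wrist' else (T_tool() if T is None else T)@np.array(c['hand_eye'])
def proj(n,P,M=None):
    c=calibration(n); M=camT(n) if M is None else M
    p=(np.atleast_2d(P)-M[:3,3])@M[:3,:3]; s=p[:,:2]/p[:,2:]; r2=(s**2).sum(1,keepdims=True); s=s*(1+c['k1']*r2)
    return s*[c['fx'],c['fy']]+[c['cx'],c['cy']]
def unproj(n,uv,z,M=None):
    c=calibration(n); M=camT(n) if M is None else M
    d=(np.atleast_2d(uv).astype(float)-[c['cx'],c['cy']])/[c['fx'],c['fy']]; s=d.copy()
    for _ in range(20): s=d/(1+c['k1']*(s**2).sum(1,keepdims=True))
    v=np.c_[s,np.ones(len(s))]@M[:3,:3].T
    return M[:3,3]+v*((z-M[2,3])/v[:,2])[:,None]
def w(n,at,M=None):
    M=camT(n) if M is None else M
    return (M[:3,:3]@np.array(at)+M[:3,3]).round(4)
def save(n,f):
    im=get_image(n); cv2.imwrite('pics/'+f,im[...,::-1]); return im
E
python3 - <<'E'
from h import *
print(ctrl.get_obs()); 
a=save('scene','s0.png');b=save('top','t0.png')
for th in ['square','square_heel','fence_corner','stage','swing_fence_end','tray','sample_pot','reagent_bottle','wood_sample']:
    print(th,[(round(d['conf'],2),w('top',d['at'])) for d in mark_of('top',th)])
print('sf',[(round(d['conf'],2),w('top',d['at'])) for d in search_frame('top','square')])
E
```

```text
{'t': 0.0, 'q': array([ 1.06699930e+00,  5.33636693e-02,  1.61432700e+00,  2.74055776e-05,
        1.47597710e+00, -1.18958456e-01]), 'dq': array([ 1.02883491e-03, -4.10273769e-04, -8.58513117e-04, -3.83978085e-05,
       -6.20322642e-04,  3.45950734e-04]), 'effort': array([ 1.16829406e-04, -3.93687022e+01, -3.70172346e+01, -1.48331828e-04,
        7.25083562e-03,  2.38424337e-05]), 'tool_pos': array([0.23429305, 0.57874398, 0.23003907]), 'tool_rot': array([ 0.30039047,  1.5502917 , -0.30349615]), 'contact_force': array([ 0.54880796, -0.78696383, -0.57746777]), 'wrist_torque': array([-0.00807458,  0.04485226,  0.0084979 ]), 'opening': 0.08548263263609641}
square [(0.63, array([ 0.5421, -0.2061,  0.006 ])), (0.6, array([ 0.274 , -0.221 , -0.0008])), (0.55, array([ 0.6397, -0.3899,  0.0016])), (0.25, array([ 0.4761, -0.0113, -0.0006]))]
square_heel [(0.81, array([ 0.6694, -0.3702,  0.0029])), (0.71, array([ 0.2415, -0.1735,  0.0022])), (0.63, array([ 0.5779, -0.1923,  0.0038]))]
fence_corner [(0.72, array([0.6538, 0.2593, 0.0157]))]
stage [(0.81, array([ 0.5506,  0.1939, -0.0043])), (0.37, array([0.7945, 0.0227, 0.0009]))]
swing_fence_end [(0.8, array([0.6102, 0.125 , 0.0109]))]
tray [(0.63, array([ 0.5445, -0.201 ,  0.    ]))]
sample_pot [(0.51, array([ 0.476 , -0.0108,  0.0031]))]
reagent_bottle [(0.87, array([0.7927, 0.0237, 0.002 ]))]
wood_sample [(0.61, array([ 0.7837, -0.2311, -0.0009])), (0.47, array([0.6554, 0.253 , 0.016 ]))]
sf [(0.89, array([ 0.269 , -0.21  ,  0.0216])), (0.66, array([ 0.5419, -0.2002,  0.0214])), (0.58, array([ 0.6411, -0.383 ,  0.0153]))]
```

View pics/t0.png

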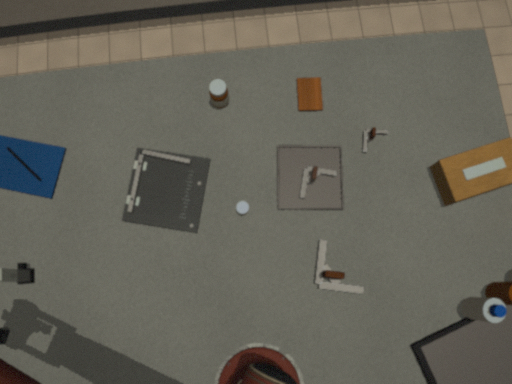

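View pics/s0.png

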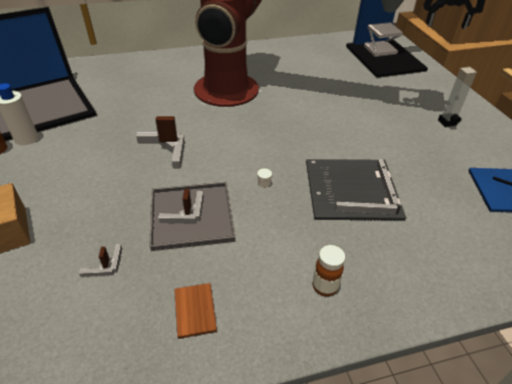

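The middle-sized square sits in the tray, top picture about (314,175). Its heel is upper left, roughly aligned with the stage at (170,190). The large look-alike is at (330,275) and the small one at (373,135). I'll stop over the stage first, then the tray.

```bash
cat >> h.py <<'E'
def go(p,yaw=None):
    """shift in current tool axes to TCP p; turn about tool x (deg) so that tool y lies along yaw (mod 180)"""
    T=T_tool(); d=T[:3,:3].T@(np.array(p)-T[:3,3]); print('at',T[:3,3].round(4),'shift mm',(d*1000).round(1))
    y=T[:3,1]; cur=np.degrees(np.arctan2(y[1],y[0])); print('tool x',T[:3,0].round(3),'y-yaw',cur.round(2))
    if yaw is not None: print('turn about tool x', -((yaw-cur+90)%180-90), 'other rotvec comp', )
    # full rotvec to vertical with yaw
    if yaw is not None:
        best=[]
        for k in (0,180):
            a=np.radians(yaw+k); yy=np.array([np.cos(a),np.sin(a),0]); xx=np.array([0,0,-1.]); G=np.c_[xx,yy,np.cross(xx,yy)]
            best.append(np.degrees(R.from_matrix(T[:3,:3].T@G).as_rotvec()))
        print('rotvec',min(best,key=np.linalg.norm).round(2))
E
python3 - <<'E'
from h import *
T=T_tool(); print(T.round(3)); go([0.50,0.19,0.30],82); print(calibration('wrist'))
E
```

```text
[[ 0.     0.375  0.927  0.235]
 [ 0.     0.927 -0.375  0.579]
 [-1.     0.     0.     0.231]
 [ 0.     0.     0.     1.   ]]
at [0.2346 0.5793 0.2313] shift mm [ -68.7 -261.2  392.1]
tool x [ 0.  0. -1.] y-yaw 67.95
turn about tool x -14.046347930636145 other rotvec comp
rotvec [-14.05   0.    -0.  ]
{'fx': 266.7515281789801, 'fy': 266.7515281789801, 'cx': 253.24405751472602, 'cy': 192.3193400852349, 'k1': -0.00725230946097188, 'hand_eye': array([[-1.37308987e-03, -2.83849060e-01,  9.58867992e-01,
        -1.43566183e-01],
       [ 9.99999009e-01, -6.86853076e-04,  1.22866330e-03,
         3.50583810e-04],
       [ 3.09846506e-04,  9.58868729e-01,  2.83849722e-01,
        -7.27998665e-02],
       [ 0.00000000e+00,  0.00000000e+00,  0.00000000e+00,
         1.00000000e+00]])}
```

Request:
arm_command:
  plan:
    - [[0.002,-0.0218,0.0327,0,0,0,0.085],[0.002,-0.0218,0.0327,0,0,0,0.085],[0.002,-0.0218,0.0327,0,0,0,0.085],[0.002,-0.0218,0.0327,0,0,0,0.085],[0.002,-0.0218,0.0327,0,0,0,0.085],[0.002,-0.0218,0.0327,0,0,0,0.085],[0.002,-0.0218,0.0327,0,0,0,0.085],[0.002,-0.0218,0.0327,0,0,0,0.085],[0.002,-0.0218,0.0327,0,0,0,0.085],[0.002,-0.0218,0.0327,0,0,0,0.085],[0.002,-0.0218,0.0327,0,0,0,0.085],[0.002,-0.0218,0.0327,0,0,0,0.085],[0,0,0,-7,0,0,0.085],[0,0,0,-7,0,0,0.085],[0,0,0,0,0,0,0.085]]

```text
t: 1.85
tool_pos: [0.5133, 0.1723, 0.2081]
tool_rot: [0.104, 1.561, -0.096]
contact_force: [0.9, -0.0, -0.1]
opening: 0.085
```

Run:
```python
from h import *
T=T_tool(); M=camT('wrist',T); save('wrist','w1.png')
print(ctrl.get_obs()['t'])
for th in ['fence_corner','stage','swing_fence_end','fixed_fence','sample_pot']:
    print(th,[(round(d['conf'],2),w('wrist',d['at'],M)) for d in mark_of('wrist',th)])
np.save('M1.npy',M); go([0.51,-0.2,0.2],82)
```

```text
1.9
fence_corner [(0.79, array([0.6552, 0.2587, 0.0138]))]
stage [(0.82, array([ 0.5523,  0.1977, -0.0017])), (0.27, array([0.6566, 0.2613, 0.0134]))]
swing_fence_end [(0.83, array([0.6104, 0.1229, 0.0112]))]
fixed_fence [(0.7, array([0.658 , 0.2575, 0.0144]))]
sample_pot [(0.8, array([ 0.4724, -0.0038, -0.0014])), (0.6, array([5.531e-01, 1.981e-01, 2.000e-04]))]
at [0.5124 0.1741 0.2082] shift mm [   6.4 -371.4   45.3]
tool x [ 0.008  0.005 -1.   ] y-yaw 82.68
turn about tool x 0.684331015995653 other rotvec comp
rotvec [ 0.68  0.4  -0.34]
```

View pics/w1.png

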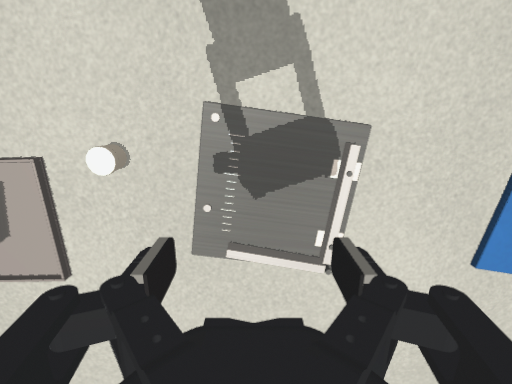

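Run:
```python
import cv2
a=cv2.imread('pics/w1.png')[90:290,180:390]
cv2.imwrite('pics/w1c.png',cv2.resize(a[:,:],None,fx=3,fy=2.95,interpolation=cv2.INTER_CUBIC))
from h import *
M=np.load('M1.npy')
for uv in [(204,101),(371,125),(192,254)]: print(unproj('wrist',[uv],.012,M).round(4))
```

```text
[[0.4211 0.1264 0.012 ]]
[[0.4751 0.3264 0.012 ]]
[[0.6228 0.072  0.012 ]]
```

View pics/w1c.png

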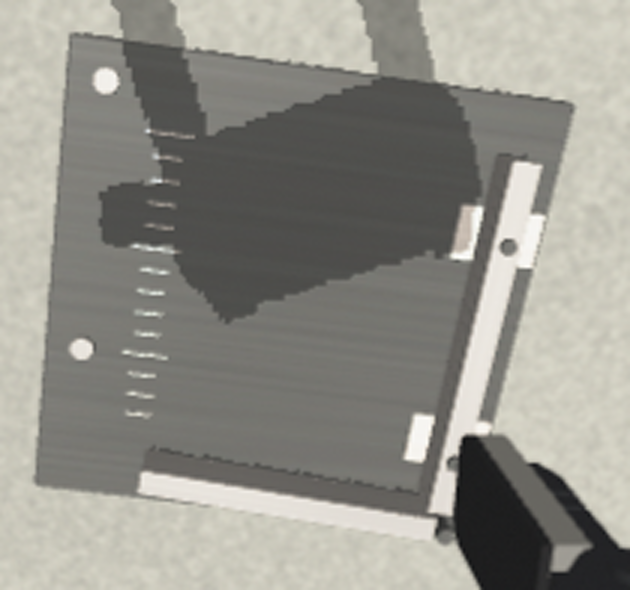

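Request:
arm_command:
  plan:
    - [[0,-0.037,0.0045,0,0,0,0.085],[0,-0.037,0.0045,0,0,0,0.085],[0,-0.037,0.0045,0,0,0,0.085],[0,-0.037,0.0045,0,0,0,0.085],[0,-0.037,0.0045,0,0,0,0.085],[0,-0.037,0.0045,0,0,0,0.085],[0,-0.037,0.0045,0,0,0,0.085],[0,-0.037,0.0045,0,0,0,0.085],[0,-0.037,0.0045,0,0,0,0.085],[0,-0.037,0.0045,0,0,0,0.085],[0,0,0,0.7,0.4,-0.3,0.085],[0,0,0,0,0,0,0.085]]

```text
t: 3.15
tool_pos: [0.5113, -0.2064, 0.2079]
tool_rot: [0.105, 1.562, -0.104]
contact_force: [0.4, 0.8, -0.3]
opening: 0.0849
```

Run:
```python
from h import *
T=T_tool(); M=camT('wrist',T); save('wrist','w2.png')
print(ctrl.get_obs()['t'],T[:3,3])
for th in ['square','square_heel','tray']:
    print(th,[(round(d['conf'],2),w('wrist',d['at'],M)) for d in mark_of('wrist',th)])
np.save('M2.npy',M)
a=cv2.imread('pics/w2.png'); cv2.imwrite('pics/w2c.png',cv2.resize(a[60:300,120:400],None,fx=2.5,fy=2.5,interpolation=cv2.INTER_CUBIC))
```

```text
3.2 [ 0.51125537 -0.20637392  0.20794596]
square [(0.89, array([ 0.537 , -0.2069,  0.0057]))]
square_heel [(0.55, array([ 0.5715, -0.185 ,  0.0026]))]
tray [(0.94, array([ 5.400e-01, -1.972e-01, -2.000e-04]))]
```

View pics/w2c.png

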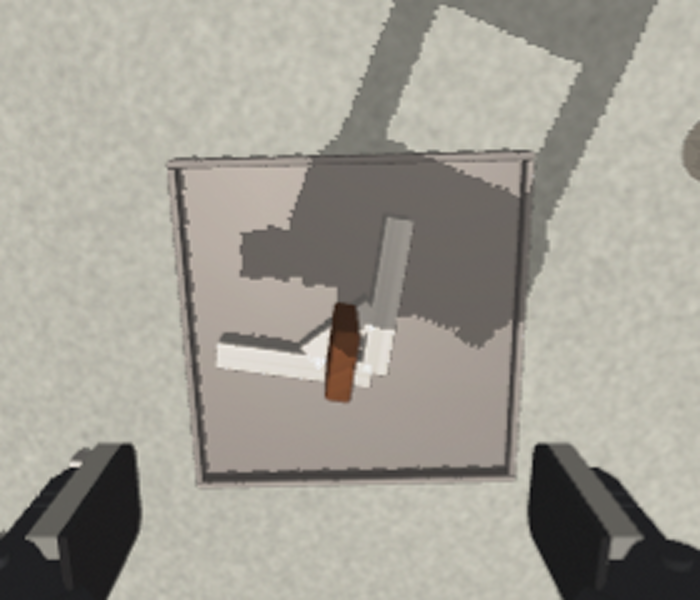

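Run:
```python
from h import *
from scipy.optimize import least_squares
M=np.load('M1.npy'); f=lambda L:[(x/3+180-.33,y/2.95+90-.33) for x,y in L]
P=unproj('wrist',f([(70,33),(575,104),(37,485)]),.012,M)[:,:2]
Q=np.array([[-105,-105],[-105,105],[105,-105]])/1e3
rot=lambda a:np.array([[np.cos(a),-np.sin(a)],[np.sin(a),np.cos(a)]])
s=least_squares(lambda p:(Q@rot(p[2]).T+p[:2]-P).ravel(),[.55,.19,-.2]); x=s.x
print('stage',x,np.degrees(x[2]),'res',(s.fun*1e3).round(1))
st=lambda uv,z:((unproj('wrist',f(uv),z,M)[:,:2]-x[:2])@rot(x[2])*1e3).round(1)
print('clamp top inner',st([(512,160),(428,512)],.034),'bottom',st([(497,157),(415,497)],.012),'top outer',st([(543,163)],.034))
print('swing top inner',st([(143,473),(437,520)],.034),'bottom',st([(150,450),(420,492)],.012),'outer',st([(138,492),(432,540)],.034))
print('corner', x[:2]+rot(x[2])@[.085,.085])
M=np.load('M2.npy'); g=lambda L:[(a/2.5+120-.3,b/2.5+60-.3) for a,b in L]
o=unproj('wrist',g([(217,367),(325,382),(412,220),(388,375),(217,344),(386,217)]),.022,M)[:,:2]; print(o.round(4))
d1=o[1]-o[0]; d2=o[3]-o[2]; t=np.linalg.solve(np.c_[d1,-d2],o[2]-o[0]); h=o[0]+t[0]*d1
a1=np.arctan2(-d1[0],d1[1]) ; a2=np.arctan2(d2[1],d2[0]); print('heel',h,'yaw',np.degrees([a1,a2]))
a=(a1+a2)/2; print('origin',h-rot(a)@[.027,.027])
u=unproj('wrist',g([(345,303),(340,403),(327,352),(358,355)]),.072,M); print('handle top',u.round(4))
print('tray',unproj('wrist',g([(170,163),(532,152),(197,484),(515,478)]),.016,M).round(4))
```

```text
stage [ 0.54909041  0.19952112 -0.26009799] -14.902516913722886 res [-0.2 -0.2 -0.5  1.1  0.7 -1. ]
clamp top inner [[-79.5  75.2]
 [ 82.2  75.5]] bottom [[-78.4  77. ]
 [ 87.5  75.9]] top outer [[-79.9  87.7]]
swing top inner [[ 78.7 -54.3]
 [ 85.8  80.4]] bottom [[ 78.5 -52.9]
 [ 84.5  77.8]] outer [[ 88.6 -55.5]
 [ 96.6  80.4]]
corner [0.65309131 0.25980223]
[[ 0.5484 -0.2721]
 [ 0.5643 -0.2171]
 [ 0.4858 -0.1631]
 [ 0.5648 -0.1837]
 [ 0.5359 -0.2697]
 [ 0.4826 -0.1756]]
heel [ 0.57331463 -0.18595905] yaw [-16.15330675 -14.60084032]
origin [ 0.54012159 -0.20483289]
handle top [[ 0.5102 -0.2004  0.072 ]
 [ 0.5561 -0.2086  0.072 ]
 [ 0.5312 -0.2111  0.072 ]
 [ 0.5345 -0.1978  0.072 ]]
tray [[ 0.4433 -0.2768  0.016 ]
 [ 0.4616 -0.1014  0.016 ]
 [ 0.6179 -0.2975  0.016 ]
 [ 0.6383 -0.1194  0.016 ]]
```

Run:
```python
from h import *
go([0.539,-0.205,0.09],74.7)
```

```text
at [ 0.5114 -0.2042  0.2079] shift mm [118.1   2.6  26.7]
tool x [ 0.006  0.    -1.   ] y-yaw 82.64
turn about tool x 7.935032019180113 other rotvec comp
rotvec [ 7.93  0.36 -0.08]
```

Request:
arm_command:
  plan:
    - [[0,0,0,4,0.2,0,0.085],[0,0,0,4,0.2,0,0.085],[0.03,0.0018,0.0068,0,0,0,0.06],[0.03,0.0018,0.0068,0,0,0,0.06],[0.03,0.0018,0.0068,0,0,0,0.06],[0.028,0.0018,0.0066,0,0,0,0.06],[0,0,0,0,0,0,0.06]]

```text
t: 3.93
tool_pos: [0.5452, -0.1947, 0.0915]
tool_rot: [0.203, 1.551, -0.205]
contact_force: [-1.6, 0.5, -0.7]
opening: 0.0601
```

Run:
```python
from h import *
T=T_tool(); M=camT('wrist',T); save('wrist','w3.png')
for th in ['square','square_heel','tray']:
    print(th,[(round(d['conf'],2),w('wrist',d['at'],M)) for d in mark_of('wrist',th)])
np.save('M3.npy',M); go([.5395,-.205,.033],74.7)
a=cv2.imread('pics/w3.png'); 
for z,c in((.004,(0,255,0)),(.022,(0,0,255))):
    r=np.radians(-15.3); Rm=np.array([[np.cos(r),-np.sin(r)],[np.sin(r),np.cos(r)]])
    q=np.array([[27,-63],[27,27],[-63,27]])/1e3@Rm.T+[.5401,-.2048]
    cv2.polylines(a,[proj('wrist',np.c_[q,q[:,0]*0+z],M).astype(int)],False,c,1)
cv2.imwrite('pics/w3c.png',cv2.resize(a,(800,600)))
```

```text
square [(0.75, array([ 0.5378, -0.2068,  0.0079])), (0.6, array([ 0.6378, -0.3852, -0.0017]))]
square_heel [(0.68, array([ 0.5736, -0.1853,  0.0041]))]
tray [(0.59, array([ 5.433e-01, -2.011e-01, -4.000e-04]))]
at [ 0.5489 -0.198   0.1   ] shift mm [66.8 -9.  -8.8]
tool x [ 0.021 -0.009 -1.   ] y-yaw 75.01
turn about tool x 0.30911407973478333 other rotvec comp
rotvec [0.31 1.32 0.17]
```

View pics/w3c.png

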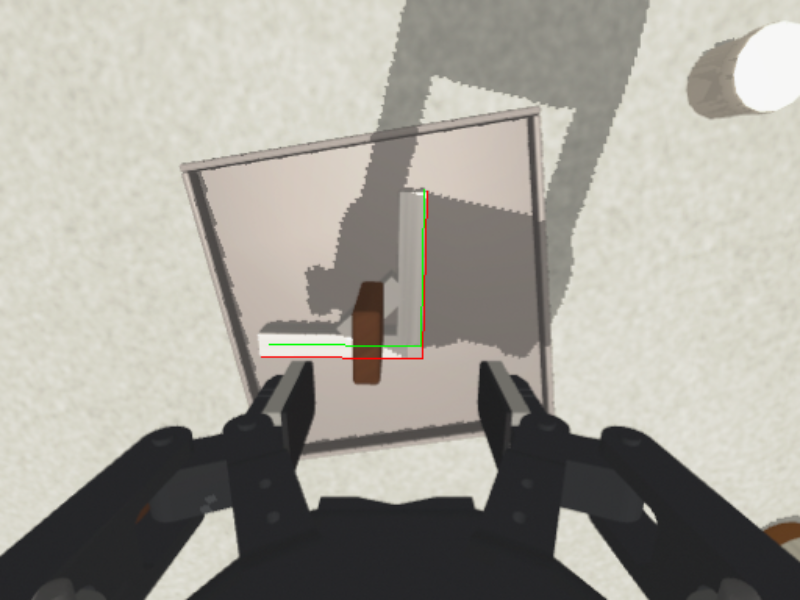

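The overlay fits the square's outer edges. Descending to grip.

Request:
arm_command:
  plan:
    - [[0,-0.009,-0.0088,0.3,1.3,0.1,0.06],[0,0,0,0,0,0,0.06],[0.02,0,0,0,0,0,0.05],[0.02,0,0,0,0,0,0.04],[0.015,0,0,0,0,0,0.04],[0,0,0,0,0,0,0.04],[0,0,0,0,0,0,0.04]]

```text
t: 4.72
tool_pos: [0.5441, -0.2113, 0.0594]
tool_rot: [0.203, 1.539, -0.219]
contact_force: [0.5, -0.5, 0.2]
opening: 0.0396
```

Run:
```python
from h import *
go([.5395,-.205,.033],74.7); print(ctrl.get_obs()['contact_force'])
```

```text
at [ 0.5441 -0.2113  0.0594] shift mm [26.2  5.  -6.7]
tool x [ 0.02  -0.013 -1.   ] y-yaw 74.53
turn about tool x -0.16648211231614596 other rotvec comp
rotvec [-0.16  1.3   0.42]
[ 0.48552037 -0.52892545  0.17993615]
```

Request:
arm_command:
  plan:
    - [[0,0.005,-0.0067,0,1.3,0.4,0.04],[0.013,0,0,0,0.7,0.2,0.04],[0.013,0,0,0,0,0,0.04],[0,0,0,0,0,0,0.04],[0,0,0,0,0,0,0.04]]

```text
t: 5.13
tool_pos: [0.5411, -0.2059, 0.0365]
tool_rot: [0.216, 1.568, -0.21]
contact_force: [0.2, 0.4, -0.2]
opening: 0.0402
```

Run:
```python
from h import *
go([.5395,-.205,.033],74.7); print(ctrl.get_obs()['contact_force'])
```

```text
at [ 0.5411 -0.2059  0.0365] shift mm [ 3.5  0.5 -1.7]
tool x [-0.007  0.005 -1.   ] y-yaw 74.49
turn about tool x -0.2123207062035135 other rotvec comp
rotvec [-0.21 -0.44 -0.15]
[ 0.21317321  0.35974867 -0.16060702]
```

Request:
arm_command:
  plan:
    - [[0.003,0.0005,-0.0017,-0.2,-0.4,-0.15,0.04],[0,0,0,0,0,0,0.03],[0,0,0,0,0,0,0.02],[0,0,0,0,0,0,0.0],[0,0,0,0,0,0,0.0],[0,0,0,0,0,0,0.0],[0,0,0,0,0,0,0.0]]
  squeeze: 60

```text
t: 5.72
tool_pos: [0.5392, -0.2047, 0.0328]
tool_rot: [0.209, 1.561, -0.21]
contact_force: [-0.1, -1.9, -1.6]
opening: 0.0115
```

Run:
```python
from h import *
go([.5395,-.205,.033],74.7); o=ctrl.get_obs();print(o['contact_force'],o['opening'],o['t'])
```

```text
at [ 0.5392 -0.2047  0.0328] shift mm [-0.2 -0.2  0.4]
tool x [-0.001 -0.    -1.   ] y-yaw 74.72
turn about tool x 0.024596489923553122 other rotvec comp
rotvec [ 0.02 -0.03  0.02]
[-0.12335944 -1.88728361 -1.5983613 ] 0.01145138642081399 5.7167
```

Request:
arm_command:
  plan:
    - [[-0.01,0,0,0,0,0,0],[-0.03,0,0,0,0,0,0],[-0.035,0,0,0,0,0,0],[-0.02,0,0,0,0,0,0],[0,0.015,-0.002,0,0,0,0],[0,0.025,-0.004,0,0,0,0],[0,0.035,-0.005,0,0,0,0],[0,0.035,-0.005,0,0,0,0],[0,0.035,-0.005,0,0,0,0],[0,0.035,-0.005,0,0,0,0],[0,0.035,-0.005,0,0,0,0],[0,0.035,-0.005,0,0,0,0],[0,0.035,-0.005,0,0,0,0],[0,0.035,-0.005,0,0,0,0],[0,0.035,-0.005,0,0,0,0],[0,0.025,-0.003,0,0,0,0],[0,0.02,0,0,0,0,0],[0,0.01,0,0,0,0,0],[0,0,0,0,0,0,0],[0,0,0,0,0,0,0]]

```text
t: 7.38
tool_pos: [0.5874, 0.2248, 0.1311]
tool_rot: [0.212, 1.58, -0.213]
contact_force: [0.3, 0.5, -4.3]
opening: 0.0114
```

```bash
cat >> h.py <<'E'
SX=np.array([.54909,.19952]); SA=np.radians(-14.9)
def rot(a): return np.array([[np.cos(a),-np.sin(a)],[np.sin(a),np.cos(a)]])
def sgo(x,y,z,yaw=None):
    "target TCP in stage mm, z world mm"
    p=SX+rot(SA)@np.array([x,y])/1e3; yaw=90+np.degrees(SA) if yaw is None else yaw
    o=ctrl.get_obs(); q=(np.array(o['tool_pos'])[:2]-SX)@rot(SA)*1e3
    print('t',o['t'],'stage xy',q.round(1),'F stage',(np.array(o['contact_force'])[:2]@rot(SA)).round(1),'Fz',o['contact_force'][2].round(1),'tq',o['wrist_torque'].round(2),'op',round(o['opening'],4))
    go([*p,z/1e3],yaw)
E
python3 - <<'E'
from h import *
sgo(42,28,90)
T=T_tool(); M=camT('wrist',T); a=save('wrist','w4.png')[...,::-1].copy()
for th in ['square','square_heel','fence_corner','swing_fence_end','sample_pot']:
    print(th,[(round(d['conf'],2),w('wrist',d['at'],M)) for d in mark_of('wrist',th)])
zb=T[2,3]-.0288
q=(np.array([[27,-63],[27,27],[-63,27]])/1e3)@rot(np.arctan2(T[1,1],T[0,1])-np.pi/2-np.radians(.6)).T+T[:2,3]+[.0009,-.0001]
cv2.polylines(a,[proj('wrist',np.c_[q,q[:,0]*0+zb+.018],M).astype(int)],False,(0,0,255),1)
q=(np.array([[-105,-105],[-105,105],[105,105],[105,-105]])/1e3)@rot(SA).T+SX
cv2.polylines(a,[proj('wrist',np.c_[q,q[:,0]*0+.012],M).astype(int)],True,(0,255,0),1)
q=(np.array([[-77,75.5],[82,75.5]])/1e3)@rot(SA).T+SX
cv2.polylines(a,[proj('wrist',np.c_[q,q[:,0]*0+.034],M).astype(int)],True,(255,0,0),1)
cv2.imwrite('pics/w4c.png',cv2.resize(a,(800,600)))
E
```

```text
t 7.3833 stage xy [30.5 34.2] F stage [0.2 0.5] Fz -4.3 tq [-0.06  0.04  0.03] op 0.0114
at [0.5874 0.2248 0.1311] shift mm [40.9 -6.  12.4]
tool x [-0.02   0.002 -1.   ] y-yaw 74.52
turn about tool x -0.5781527067309185 other rotvec comp
rotvec [-0.58 -1.13  0.16]
square [(0.63, array([0.587 , 0.2266, 0.1072]))]
square_heel [(0.92, array([0.6174, 0.2445, 0.1027]))]
fence_corner [(0.68, array([0.6588, 0.2606, 0.0167]))]
swing_fence_end [(0.86, array([0.613 , 0.1247, 0.0107]))]
sample_pot [(0.8, array([ 0.4719, -0.0038, -0.0008]))]
```

View pics/w4c.png

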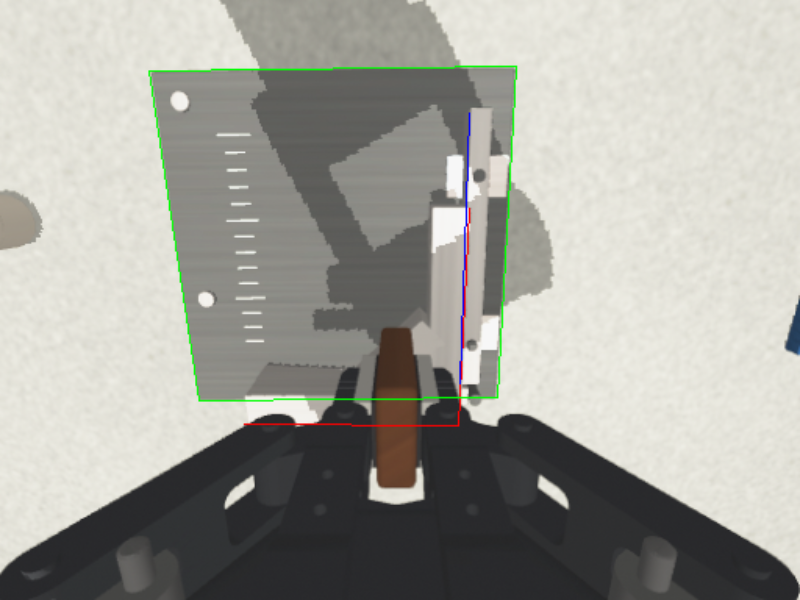

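Request:
arm_command:
  plan:
    - [[0.005,-0.006,0.012,-0.5,-1.1,0.1,0],[0.02,0,0,0,0,0,0],[0.02,0,0,0,0,0,0],[0.02,0,0,0,0,0,0],[0,0,0,0,0,0,0],[0,0,0,0,0,0,0]]

```text
t: 8.18
tool_pos: [0.6008, 0.2103, 0.0679]
tool_rot: [0.212, 1.554, -0.21]
contact_force: [0.9, 0.6, -3.2]
opening: 0.0112
```

Run:
```python
from h import *
sgo(42,28,44)
```

```text
t 8.1833 stage xy [47.2 23.7] F stage [0.7 0.8] Fz -3.2 tq [ 0.02  0.   -0.02] op 0.0112
at [0.6008 0.2103 0.0679] shift mm [23.9  4.2 -5.4]
tool x [ 0.007  0.    -1.   ] y-yaw 74.56
turn about tool x -0.5353408286042765 other rotvec comp
rotvec [-0.54  0.37 -0.12]
```

Request:
arm_command:
  plan:
    - [[0,0.004,-0.0055,-0.5,0.3,-0.1,0],[0.01,0,0,0,0,0,0],[0.01,0,0,0,0,0,0],[0,0,0,0,0,0,0],[0,0,0,0,0,0,0],[0,0,0,0,0,0,0]]

```text
t: 8.68
tool_pos: [0.5986, 0.2163, 0.0508]
tool_rot: [0.206, 1.555, -0.202]
contact_force: [0.7, -0.3, -3.6]
opening: 0.0114
```

Run:
```python
from h import *
sgo(42,28,41)
```

```text
t 8.6833 stage xy [43.5 29. ] F stage [ 0.7 -0.2] Fz -3.6 tq [-0.    0.02  0.02] op 0.0114
at [0.5986 0.2163 0.0508] shift mm [ 9.8 -1.  -1.6]
tool x [ 0.006  0.001 -1.   ] y-yaw 75.09
turn about tool x -0.012754061953046403 other rotvec comp
rotvec [-0.01  0.34 -0.17]
```

Request:
arm_command:
  plan:
    - [[0.004,0,0,0,0.3,-0.1,0],[0.003,0,0,0,0,0,0],[0,0,0,0,0,0,0],[0.001,0,0,0,0,0,0],[0,0,0,0,0,0,0],[0,0,0,0,0,0,0]]

```text
t: 9.18
tool_pos: [0.5997, 0.2166, 0.0433]
tool_rot: [0.206, 1.559, -0.203]
contact_force: [-0.5, -0.3, -3.8]
opening: 0.0113
```

Run:
```python
from h import *
sgo(42,28,41)
```

```text
t 9.1833 stage xy [44.5 29.5] F stage [-0.4 -0.5] Fz -3.8 tq [-0.02 -0.03 -0.03] op 0.0113
at [0.5997 0.2166 0.0433] shift mm [ 2.3 -1.5 -2.5]
tool x [ 0.003  0.002 -1.   ] y-yaw 75.09
turn about tool x -0.007306768852103573 other rotvec comp
rotvec [-0.01  0.13 -0.12]
```

Request:
arm_command:
  plan:
    - [[0.001,0,0,0,0.1,-0.1,0],[0,0,0,0,0,0,0],[0.001,0,0,0,0,0,0],[0,0,0,0,0,0,0],[0,0,0,0,0,0,0]]

```text
t: 9.6
tool_pos: [0.5999, 0.2166, 0.0414]
tool_rot: [0.205, 1.56, -0.204]
contact_force: [-0.3, -0.8, -3.6]
opening: 0.0112
```

Run:
```python
from h import *
sgo(44.5,29.5,41)
```

```text
t 9.6 stage xy [44.7 29.6] F stage [-0.1 -0.8] Fz -3.6 tq [-0.04 -0.05 -0.04] op 0.0112
at [0.5999 0.2166 0.0414] shift mm [ 0.4 -0.1 -0.2]
tool x [ 0.001  0.    -1.   ] y-yaw 75.09
turn about tool x -0.00959990866311955 other rotvec comp
rotvec [-0.01  0.04 -0.03]
```

Request:
arm_command:
  plan:
    - [[0.0006,0,0.002,0,0,0,0],[0,0,0.002,0,0,0,0],[0,0,0.002,0,0,0,0],[0,0,0.001,0,0,0,0],[0,0,0,0,0,0,0]]

```text
t: 10.02
tool_pos: [0.6068, 0.2149, 0.0408]
tool_rot: [0.205, 1.562, -0.204]
contact_force: [-1.0, 0.1, -4.0]
opening: 0.0112
```

Run:
```python
from h import *
sgo(57.5,29.5,41)
```

```text
t 10.0167 stage xy [51.8 29.7] F stage [-1.  -0.1] Fz -4.0 tq [-0.01  0.21 -0.07] op 0.0112
at [0.6068 0.2149 0.0408] shift mm [-0.2 -0.2  5.7]
tool x [-0.001  0.001 -1.   ] y-yaw 75.06
turn about tool x -0.0389006927817519 other rotvec comp
rotvec [-0.04 -0.06 -0.03]
```

Request:
arm_command:
  plan:
    - [[0,0,0.001,0,0,0,0],[0,0,0.001,0,0,0,0],[0,0,0.001,0,0,0,0],[0,0,0.001,0,0,0,0]]

```text
t: 10.35
tool_pos: [0.6097, 0.2141, 0.0409]
tool_rot: [0.206, 1.565, -0.205]
contact_force: [-1.2, 0.7, -2.0]
opening: 0.0109
```

Run:
```python
from h import *
sgo(57.5,29.5,41)
```

```text
t 10.35 stage xy [54.8 29.7] F stage [-1.3  0.4] Fz -2.0 tq [ 0.12  0.46 -0.17] op 0.0109
at [0.6097 0.2141 0.0409] shift mm [-0.1 -0.2  2.7]
tool x [-0.004  0.001 -1.   ] y-yaw 75.02
turn about tool x -0.07722283289497511 other rotvec comp
rotvec [-0.08 -0.25  0.  ]
```

Request:
arm_command:
  plan:
    - [[0,0,0.001,0,0.2,0,0],[0,0,0.001,0,0.1,0,0],[0,0,0.0007,0,0.1,0,0],[0,0,0.0005,0,0.1,0,0]]

```text
t: 10.68
tool_pos: [0.6128, 0.2133, 0.0412]
tool_rot: [0.207, 1.576, -0.204]
contact_force: [-5.0, -0.2, -0.2]
opening: 0.0113
```

Run:
```python
from h import *
sgo(57.5,29.5,41)
```

```text
t 10.6833 stage xy [58.  29.7] F stage [-4.8 -1.5] Fz -0.2 tq [ 0.17  0.75 -0.11] op 0.0113
at [0.6128 0.2133 0.0412] shift mm [ 0.2 -0.2 -0.5]
tool x [-0.014  0.004 -1.   ] y-yaw 75.02
turn about tool x -0.07766516955778968 other rotvec comp
rotvec [-0.08 -0.85  0.01]
```

Request:
arm_command:
  plan:
    - [[-0.0004,0,-0.001,0,0.8,0,0],[0,0,0,0,0.4,0,0],[0,0.003,0,0,0,0,0],[0,0.004,0,0,0,0,0],[0,0.004,0,0,0,0,0],[0,0,0,0,0,0,0]]

```text
t: 11.18
tool_pos: [0.616, 0.2245, 0.0417]
tool_rot: [0.21, 1.597, -0.203]
contact_force: [-2.0, 1.0, -1.8]
opening: 0.0116
```

Run:
```python
from h import *
sgo(57.5,48.5,41)
```

```text
t 11.1833 stage xy [58.2 41.4] F stage [-2.1  0.4] Fz -1.8 tq [ 0.17  0.18 -0.08] op 0.0116
at [0.616  0.2245 0.0417] shift mm [ 0.7  7.1 -0.7]
tool x [-0.035  0.009 -0.999] y-yaw 75.02
turn about tool x -0.0829685338230064 other rotvec comp
rotvec [-0.08 -2.07  0.01]
```

I had the tilt correction's sign reversed, so I'm undoing it now with a small back-off.

Request:
arm_command:
  plan:
    - [[-0.0005,0,-0.0015,0,-1,0,0],[0,0,0,0,-1,0,0],[0,0,0,0,0,0,0],[0,0,0,0,0,0,0]]

```text
t: 11.52
tool_pos: [0.6151, 0.2256, 0.0416]
tool_rot: [0.203, 1.556, -0.204]
contact_force: [-0.7, -0.3, -5.3]
opening: 0.0113
```

Run:
```python
from h import *
sgo(57.5,48.5,41)
```

```text
t 11.5167 stage xy [57.1 42.2] F stage [-0.6 -0.5] Fz -5.3 tq [-0.01  0.03  0.08] op 0.0113
at [0.6151 0.2256 0.0416] shift mm [0.6 6.3 0.4]
tool x [ 0.005 -0.001 -1.   ] y-yaw 75.12
turn about tool x 0.021405173368890473 other rotvec comp
rotvec [ 0.02  0.3  -0.02]
```

Request:
arm_command:
  plan:
    - [[0.0003,0.002,0,0,0.2,0,0],[0,0.002,0,0,0,0,0],[0,0.001,0,0,0,0,0],[0,0,0,0,0,0,0]]

```text
t: 11.85
tool_pos: [0.6166, 0.2304, 0.0413]
tool_rot: [0.203, 1.559, -0.204]
contact_force: [-0.8, -1.3, -4.1]
opening: 0.0114
```

Run:
```python
from h import *
sgo(57.5,48.5,41)
T=T_tool();M=camT('wrist',T); a=save('wrist','w5.png')[...,::-1]
print('end',[(round(d['conf'],2),((w('wrist',d['at'],M)[:2]-SX)@rot(SA)*1e3).round(1)) for d in mark_of('wrist','swing_fence_end')])
cv2.imwrite('pics/w5c.png',cv2.resize(a[100:320,120:400],None,fx=2.7,fy=2.7,interpolation=cv2.INTER_CUBIC))
```

```text
t 11.85 stage xy [57.3 47.2] F stage [-0.5 -1.4] Fz -4.1 tq [-0.15  0.06 -0.04] op 0.0114
at [0.6166 0.2304 0.0413] shift mm [0.3 1.3 0.2]
tool x [ 0.002 -0.001 -1.   ] y-yaw 75.12
turn about tool x 0.02125143178469102 other rotvec comp
rotvec [0.02 0.14 0.01]
end [(0.68, array([ 86.7, -60.9]))]
```

View pics/w5c.png

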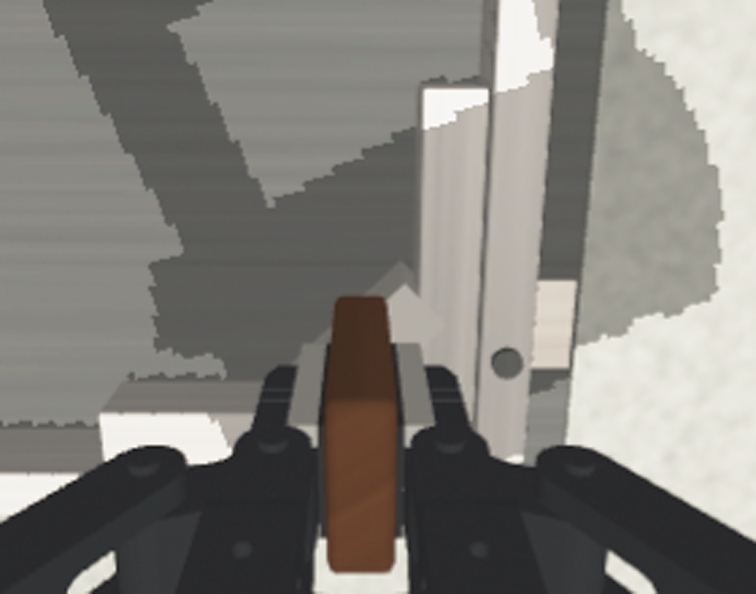

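Request:
arm_command:
  plan:
    - [[0.0003,0.0007,0.0003,0,0.1,0,0],[0.0002,0.0007,0.0003,0,0,0,0],[0,0.0007,0.0003,0,0,0,0]]

```text
t: 12.2
tool_pos: [0.6171, 0.2304, 0.0409]
tool_rot: [0.201, 1.564, -0.208]
contact_force: [-3.9, -3.0, -1.8]
opening: 0.0111
```

Run:
```python
from h import *
sgo(57.5,48.5,41)
```

```text
t 12.2 stage xy [57.8 47.3] F stage [-3.  -3.9] Fz -1.8 tq [-0.56  0.64 -0.14] op 0.0111
at [0.6171 0.2304 0.0409] shift mm [-0.1  1.2 -0.3]
tool x [-0.003 -0.004 -1.   ] y-yaw 75.09
turn about tool x -0.011843087141684805 other rotvec comp
rotvec [-0.01 -0.13  0.26]
```

Request:
arm_command:
  plan:
    - [[0,0.0007,0.0005,0,-0.1,0.2,0],[0,0.0007,0.0005,0,-0.1,0.1,0],[0,0.0007,0.0005,0,-0.1,0.1,0],[0,0.0007,0.0005,0,-0.1,0.1,0]]

```text
t: 12.53
tool_pos: [0.6172, 0.2304, 0.0409]
tool_rot: [0.203, 1.564, -0.207]
contact_force: [-4.6, -3.4, -0.3]
opening: 0.0113
```

Run:
```python
from h import *
sgo(57.5,48.5,41)
```

```text
t 12.5333 stage xy [57.8 47.3] F stage [-3.6 -4.5] Fz -0.3 tq [-0.64  0.66 -0.07] op 0.0113
at [0.6172 0.2304 0.0409] shift mm [-0.1  1.2 -0.3]
tool x [-0.003 -0.002 -1.   ] y-yaw 75.04
turn about tool x -0.0598737536357703 other rotvec comp
rotvec [-0.06 -0.13  0.15]
```

Stable. I'll hold with the same small pushes for over two seconds, checking in between.

Request:
arm_command:
  plan:
    - [[0,0.0007,0.0006,0,-0.1,0.1,0],[0,0.0007,0.0006,0,-0.1,0.1,0],[0,0.0007,0.0006,0,-0.1,0.1,0],[0,0.0007,0.0006,0,-0.1,0.1,0],[0,0.0007,0.0006,0,-0.1,0.1,0],[0,0.0007,0.0006,0,-0.1,0.1,0],[0,0.0007,0.0006,0,-0.1,0.1,0],[0,0.0007,0.0006,0,-0.1,0.1,0],[0,0.0007,0.0006,0,-0.1,0.1,0],[0,0.0007,0.0006,0,-0.1,0.1,0],[0,0.0007,0.0006,0,-0.1,0.1,0],[0,0.0007,0.0006,0,-0.1,0.1,0]]

```text
t: 13.53
tool_pos: [0.6172, 0.2304, 0.0409]
tool_rot: [0.204, 1.565, -0.207]
contact_force: [-4.9, -3.2, 0.7]
opening: 0.0113
```

Run:
```python
from h import *
sgo(57.5,48.5,41)
T=T_tool();M=camT('wrist',T); a=save('wrist','w6.png')[...,::-1]
cv2.imwrite('pics/w6c.png',cv2.resize(a[100:320,120:400],None,fx=2.7,fy=2.7,interpolation=cv2.INTER_CUBIC))
```

```text
t 13.5333 stage xy [57.9 47.3] F stage [-4.  -4.3] Fz 0.7 tq [-0.61  0.74 -0.06] op 0.0113
at [0.6172 0.2304 0.0409] shift mm [-0.1  1.2 -0.4]
tool x [-0.005 -0.002 -1.   ] y-yaw 75.01
turn about tool x -0.09218743553307718 other rotvec comp
rotvec [-0.09 -0.23  0.15]
```

View pics/w6c.png

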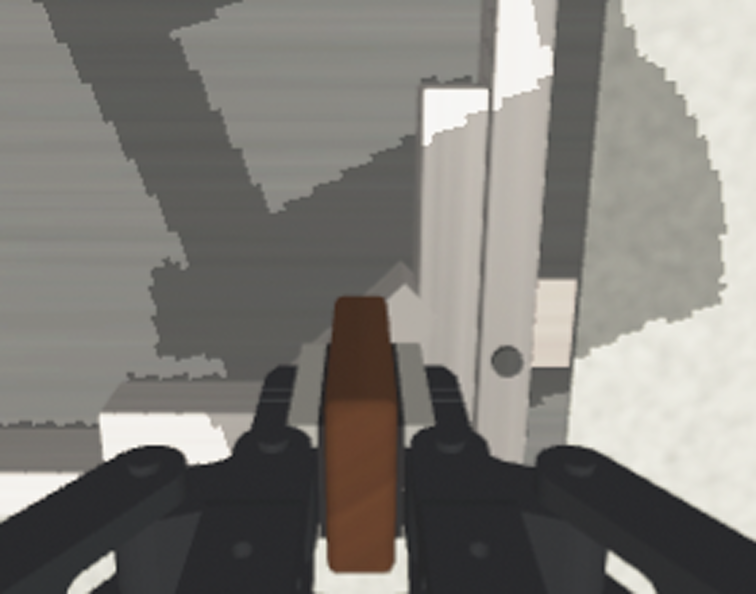

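Forces are steady at about 4 N on each fence. The yaw moment is near zero, well inside the ±0.34 Nm expected for one-ended contact, so both faces are flush. The picture shows an even seam along the clamped bar (x≈488) and the swing fence square to it.

Request:
arm_command:
  plan:
    - [[0,0.0007,0.0006,0,-0.1,0.1,0],[0,0.0007,0.0006,0,-0.1,0.1,0],[0,0.0007,0.0006,0,-0.1,0.1,0],[0,0.0007,0.0006,0,-0.1,0.1,0],[0,0.0007,0.0006,0,-0.1,0.1,0],[0,0.0007,0.0006,0,-0.1,0.1,0],[0,0.0007,0.0006,0,-0.1,0.1,0],[0,0.0007,0.0006,0,-0.1,0.1,0],[0,0.0007,0.0006,0,-0.1,0.1,0],[0,0.0007,0.0006,0,-0.1,0.1,0],[0,0.0007,0.0006,0,-0.1,0.1,0],[0,0.0007,0.0006,0,-0.1,0.1,0],[0,0.0007,0.0006,0,-0.1,0.1,0],[0,0.0007,0.0006,0,-0.1,0.1,0],[0,0.0007,0.0006,0,-0.1,0.1,0],[0,0.0007,0.0006,0,-0.1,0.1,0],[0,0.0007,0.0006,0,-0.1,0.1,0],[0,0.0007,0.0006,0,-0.1,0.1,0],[0,0.0007,0.0006,0,-0.1,0.1,0],[0,0.0007,0.0006,0,-0.1,0.1,0]]

```text
t: 15.25
tool_pos: [0.6172, 0.2303, 0.0409]
tool_rot: [0.204, 1.568, -0.207]
contact_force: [-5.0, -4.4, -0.1]
opening: 0.0112
```

Run:
```python
from h import *
sgo(57.5,48.5,41)
```

```text
t 15.25 stage xy [57.9 47.3] F stage [-3.7 -5.5] Fz -0.1 tq [-0.64  0.77  0.03] op 0.0112
at [0.6172 0.2303 0.0409] shift mm [-0.1  1.2 -0.4]
tool x [-0.007 -0.001 -1.   ] y-yaw 75.0
turn about tool x -0.10159569018932757 other rotvec comp
rotvec [-0.1  -0.35  0.17]
```

Request:
arm_command:
  plan:
    - [[0,0,-0.0005,0,0,0,0],[-0.0005,-0.002,-0.002,0,0,0,0],[-0.0005,-0.004,-0.004,0,-0.2,0.1,0],[0,-0.005,-0.005,0,0,0,0],[-0.005,0,0,0,0,0,0],[-0.02,0,0,0,0,0,0],[-0.03,0,0,0,0,0,0],[-0.03,0,0,0,0,0,0],[0,0,0,0,0,0,0],[0,0,0,0,0,0,0]]

```text
t: 16.08
tool_pos: [0.5997, 0.2228, 0.1277]
tool_rot: [0.208, 1.565, -0.204]
contact_force: [-0.2, 0.7, -6.5]
opening: 0.0113
```

Run:
```python
from h import *
sgo(44,36,120); go([.5392,-.2047,.125],74.72)
T=T_tool();M=camT('wrist',T); a=save('wrist','w7.png')[...,::-1].copy()
print('end',[(round(d['conf'],2),((w('wrist',d['at'],M)[:2]-SX)@rot(SA)*1e3).round(1)) for d in mark_of('wrist','swing_fence_end')])
q=(np.array([[-105,-105],[-105,105],[105,105],[105,-105]])/1e3)@rot(SA).T+SX
cv2.polylines(a,[proj('wrist',np.c_[q,q[:,0]*0+.012],M).astype(int)],True,(0,255,0),1)
q=(np.array([[85,-55],[85,70]])/1e3)@rot(SA).T+SX
cv2.polylines(a,[proj('wrist',np.c_[q,q[:,0]*0+.034],M).astype(int)],True,(255,0,0),1)
cv2.imwrite('pics/w7c.png',cv2.resize(a,(800,600)))
```

```text
t 16.0833 stage xy [43.  35.5] F stage [-0.4  0.6] Fz -6.5 tq [-0.02  0.09  0.04] op 0.0113
at [0.5997 0.2228 0.1277] shift mm [7.7 0.5 1.1]
tool x [-0.003  0.003 -1.   ] y-yaw 74.98
turn about tool x -0.11539416689687698 other rotvec comp
rotvec [-0.12 -0.24 -0.13]
at [0.5997 0.2228 0.1277] shift mm [   1.6 -428.5   52.3]
tool x [-0.003  0.003 -1.   ] y-yaw 74.98
turn about tool x 0.26460583310311847 other rotvec comp
rotvec [ 0.26 -0.24 -0.13]
end [(0.7, array([ 92.5, -59.9]))]
```

View pics/w7c.png

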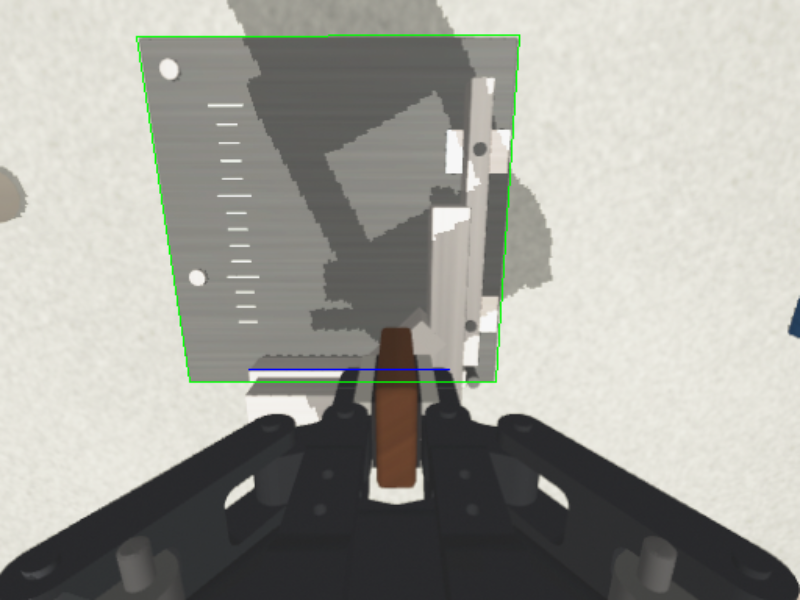

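The swing fence now lies on its closed line (blue, row 370). Returning to the tray.

Request:
arm_command:
  plan:
    - [[0,-0.015,0.002,0.2,-0.2,-0.1,0],[0,-0.025,0.003,0,0,0,0],[0,-0.035,0.0045,0,0,0,0],[0,-0.035,0.0045,0,0,0,0],[0,-0.035,0.0045,0,0,0,0],[0,-0.035,0.0045,0,0,0,0],[0,-0.035,0.0045,0,0,0,0],[0,-0.035,0.0045,0,0,0,0],[0,-0.035,0.0045,0,0,0,0],[0,-0.035,0.0045,0,0,0,0],[0,-0.035,0.0045,0,0,0,0],[0,-0.03,0.003,0,0,0,0],[0,-0.02,0,0,0,0,0],[0,-0.01,0,0,0,0,0],[0,0,0,0,0,0,0],[0,0,0,0,0,0,0]]

```text
t: 17.52
tool_pos: [0.5118, -0.2115, 0.0927]
tool_rot: [0.211, 1.61, -0.21]
contact_force: [0.7, 0.8, -3.7]
opening: 0.0112
```

Run:
```python
from h import *
go([.5392,-.2047,.06],74.72); print(ctrl.get_obs()['t'])
```

```text
at [ 0.5118 -0.2115  0.0927] shift mm [31.4 13.9 26.2]
tool x [-0.048  0.007 -0.999] y-yaw 74.75
turn about tool x 0.028090167507400565 other rotvec comp
rotvec [ 0.02 -2.78  0.33]
17.5167
```

Request:
arm_command:
  plan:
    - [[0,0.007,0.013,0,-2,0.3,0],[0,0.007,0.013,0,-0.8,0,0],[0,0,0,0,0,0,0],[0.01,0,0,0,0,0,0],[0.01,0,0,0,0,0,0],[0,0,0,0,0,0,0],[0,0,0,0,0,0,0]]

```text
t: 18.1
tool_pos: [0.5408, -0.1971, 0.0658]
tool_rot: [0.206, 1.567, -0.201]
contact_force: [-0.2, 0.1, -4.0]
opening: 0.0116
```

Run:
```python
from h import *
go([.5392,-.2047,.034],74.72); print(ctrl.get_obs()['t'])
```

```text
at [ 0.5408 -0.1971  0.0658] shift mm [31.8 -7.8  0.6]
tool x [-0.005  0.004 -1.   ] y-yaw 75.16
turn about tool x 0.4383992517376214 other rotvec comp
rotvec [ 0.44 -0.35 -0.14]
18.1
```

Request:
arm_command:
  plan:
    - [[0,-0.007,0.0005,0.4,-0.3,-0.1,0],[0.01,0,0,0,0,0,0],[0.01,0,0,0,0,0,0],[0.004,0,0,0,0,0,0],[0,0,0,0,0,0,0],[0,0,0,0,0,0,0]]

```text
t: 18.6
tool_pos: [0.5381, -0.2048, 0.0381]
tool_rot: [0.211, 1.563, -0.209]
contact_force: [0.4, -0.3, -3.2]
opening: 0.011
```

Run:
```python
from h import *
go([.5392,-.2047,.033],74.72); print(ctrl.get_obs()['t'],ctrl.get_obs()['contact_force'])
```

```text
at [ 0.5381 -0.2048  0.0381] shift mm [5.1 0.4 1.1]
tool x [-0.003  0.001 -1.   ] y-yaw 74.67
turn about tool x -0.04767558795924742 other rotvec comp
rotvec [-0.05 -0.16 -0.03]
18.6 [ 0.41467442 -0.29754131 -3.20584512]
```

Request:
arm_command:
  plan:
    - [[0.002,0,0,0,-0.15,0,0],[0.001,0,0,0,0,0,0],[0.001,0,0,0,0,0,0],[0,0,0,0,0,0,0],[0.0007,0,0,0,0,0,0],[0,0,0,0,0,0,0]]

```text
t: 19.1
tool_pos: [0.5388, -0.2052, 0.034]
tool_rot: [0.21, 1.559, -0.21]
contact_force: [1.0, -0.2, -3.7]
opening: 0.0112
```

Run:
```python
from h import *
go([.5392,-.2047,.033],74.72); print(ctrl.get_obs()['t'],ctrl.get_obs()['contact_force'],ctrl.get_obs()['wrist_torque'])
```

```text
at [ 0.5388 -0.2052  0.034 ] shift mm [1.  0.6 0.3]
tool x [ 0.002 -0.    -1.   ] y-yaw 74.66
turn about tool x -0.05612246723781311 other rotvec comp
rotvec [-0.06  0.1  -0.01]
19.1 [ 0.98203985 -0.20872514 -3.67053659] [-0.04675027 -0.02903689  0.00261704]
```

Request:
arm_command:
  plan:
    - [[0.0006,0,0,0,0.1,0,0],[0,0,0,0,0,0,0],[0.0005,0,0,0,0,0,0],[0.0004,0,0,0,0,0,0],[0.0003,0,0,0,0,0,0]]

```text
t: 19.52
tool_pos: [0.5394, -0.2054, 0.0328]
tool_rot: [0.21, 1.559, -0.21]
contact_force: [-0.5, -0.4, -2.7]
opening: 0.0118
```

Run:
```python
from h import *
go([.5392,-.2047,.033],74.72); print(ctrl.get_obs()['t'],ctrl.get_obs()['contact_force'],ctrl.get_obs()['wrist_torque'])
```

```text
at [ 0.5394 -0.2054  0.0328] shift mm [-0.2  0.6 -0.3]
tool x [ 0.001 -0.    -1.   ] y-yaw 74.68
turn about tool x -0.04213006476987857 other rotvec comp
rotvec [-0.04  0.07  0.  ]
19.5167 [-0.47583669 -0.4142063  -2.66686739] [ 0.09107272  0.13183402 -0.06670013]
```

Request:
arm_command:
  plan:
    - [[0.0005,0,0,0,0,0,0],[0.0005,0,0,0,0,0,0],[0.0004,0,0,0,0,0,0]]

```text
t: 19.77
tool_pos: [0.5398, -0.2056, 0.0328]
tool_rot: [0.21, 1.559, -0.21]
contact_force: [-0.4, 0.7, -1.9]
opening: 0.0114
```

Run:
```python
from h import *
go([.5392,-.2047,.033],74.72); print(ctrl.get_obs()['t'],ctrl.get_obs()['contact_force'],ctrl.get_obs()['wrist_torque'])
```

```text
at [ 0.5398 -0.2056  0.0328] shift mm [-0.2  0.7 -0.8]
tool x [ 0.001 -0.    -1.   ] y-yaw 74.68
turn about tool x -0.04036056981151148 other rotvec comp
rotvec [-0.04  0.08  0.01]
19.7667 [-0.41486202  0.68869292 -1.94741919] [0.20467687 0.29956709 0.04062008]
```

On the tray floor, with the load shifting onto it. Releasing and retreating straight up.

Request:
arm_command:
  plan:
    - [[0.0003,0,0,0,0,0,0.016],[0,0,0,0,0,0,0.024],[0,0,0,0,0,0,0.04],[0,0,0,0,0,0,0.05],[0,0,0,0,0,0,0.05],[-0.02,0,0,0,0,0,0.05],[-0.03,0,0,0,0,0,0.05],[-0.035,0,0,0,0,0,0.05],[-0.035,0,0,0,0,0,0.06],[-0.03,0,-0.01,0,0,0,0.06],[0,0,0,0,0,0,0.06],[0,0,0,0,0,0,0.06]]

```text
t: 20.77
tool_pos: [0.5305, -0.2034, 0.1904]
tool_rot: [0.208, 1.555, -0.211]
contact_force: [-0.3, -0.8, 0.3]
opening: 0.0596
```

Run:
```python
from h import *
print(ctrl.get_obs()['t'],ctrl.get_obs()['contact_force'])
T=T_tool();M=camT('wrist',T); a=save('wrist','w8.png')[...,::-1].copy(); b=save('top','t8.png')[...,::-1]
q=np.array([[27,-63],[27,27],[-63,27]])/1e3@rot(np.radians(-15.3)).T+[.5405,-.2057]
cv2.polylines(a,[proj('wrist',np.c_[q,q[:,0]*0+.022],M).astype(int)],False,(0,0,255),1)
cv2.imwrite('pics/f.png',np.hstack([cv2.resize(a[40:340,110:410],(400,400)),cv2.resize(b[80:280,110:310],(400,400),interpolation=cv2.INTER_CUBIC)]))
```

```text
20.7667 [-0.33261548 -0.77876741  0.32350982]
```

View pics/f.png

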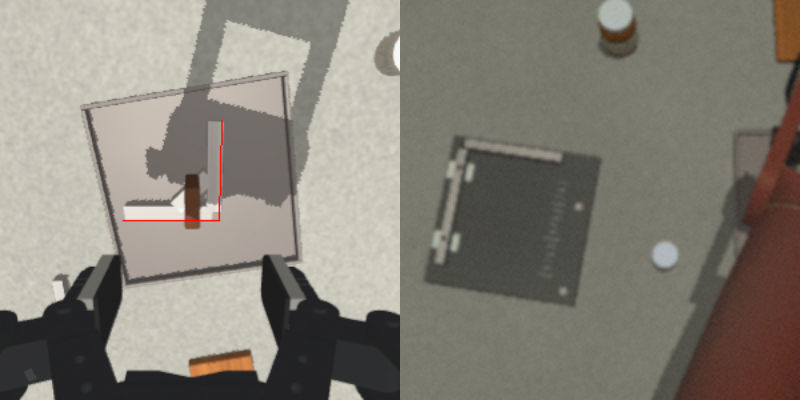

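The square lies flat inside the tray, clear of its walls, and the gripper is away from it. The swing fence is closed and the pot and jar have not moved.

```bash
python3 -c "
from station import finish_job; print(finish_job())"
```

```text
the job is handed in; nothing more can be done
None
```

The job is done and handed in at about 21 s of the 69 s allowed.

- **Pressing and hold:** I took the middle-sized square from its tray by the handle and pushed the swinging fence back to its stop. I then held the square against both fences from about t = 12.2 to 15.25 s. The readings were 3.0–4.0 N on the swinging fence and 3.9–5.5 N on the clamped one. The yaw moment stayed near zero, which points to flush contact on both faces. The highest contact force I read was about 5 N. I only read forces at the end of each move, so a brief peak between readings could have been missed.
- **Return:** I lowered the square until the tray floor took part of its weight, let go, and raised the gripper clear.
- **Last checks:** The final pictures show the square flat in the tray, within a few millimetres of where it started. The fence is on its closed line, and the pot and jar have not moved. The wood tile was only partly in view at the end; the arm never went near it.
- **What went wrong or disagreed:**
  - While first closing the fence I corrected the tool tilt with the wrong sign, so the tool leaned about 2°. I undid this before the hold, and the forces stayed low.
  - The network's position for the fence's free end was 2–8 mm off while the arm partly hid it (86.7 and 92.5 mm against the nominal 85). I relied on the overlay in the picture and on the rise in contact force instead.

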